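# Feel for the clear stop hole and seat the bench dog

## Robot

A 7-joint arm with a two-finger parallel gripper is mounted at the origin on the work surface. World frame = base frame: x ahead of the robot, y to its left, z up, the work surface at z = 0. Lengths are in m, angles in rad, forces in N, time in s.
With the tool pointing down it reaches from about 0.425 to 0.875 m from the base axis. Payload 4.7 kg.
Tool frame: the origin (TCP) lies midway between the tips of the shut fingers; the grasp point (between the pads) lies 19 mm behind it; z points along the fingers, y is the direction in which the jaws open and shut (so a half turn about z gives the same grasp; the last joint's range is limited). The gripper opens to 87 mm and grips with 3 to 60 N. Pads are 19 mm wide; open, the fingers measure 117 mm over their backs; the gripper's body (75 mm by 190 mm) begins 51 mm behind the grasp point.
Start: joints at [-1.16, 0.321, -0.07, 1.45, 0.023, 1.371, -0.057], TCP at [0.251, 0.6, 0.223] pointing down, gripper open.
Joint ranges: [-2.86, 2.86], [-0.3, 2.09], [-1.38, 1.24], [0.06, 2.45], [-1.56, 4.7], [0.09, 2.05], [-2.69, 2.69]. Speed limits (rad/s): [2.57, 2.57, 3.14, 3.14, 3.14, 3.14, 3.14].

## Interface

Orientations are given as a rotation vector (axis times angle).
In Python, from bench import monitor, eyes, order gives the robot as it stands. The module is installed in compiled form; this text tells all that it offers.
- The arm moves only by the shell command python3 -m pendant 'ROWS' [FORCE]. ROWS is JSON, a list of rows, each a list of 3 entries, a list of its own where there are three numbers: the turn, a rotation vector about the tool's x, y, z in degrees, then the shift along the tool's x, y, z in m, then the gripper command: -1 is fully open, 1 is shut, values between are in proportion. In form: [[[rx, ry, rz], [tx, ty, tz], hand], ...]. A call has 1 to 8 rows; each row shifts and turns the commanded pose from where the row before left it, along the tool's axes as they then stand; what a row does not reach is not made up. A row lasts 1/8 s, in which the tool goes at most 62.5 mm and 10.7 degrees, less where a joint would pass 70% of its speed; a pose out of reach is approached as far as the arm can. A call is refused whole if a number of a shift passes 0.0625 or a number of a turn 10.7, either way. A call with a gripper value outside its range is refused whole. The fingers move at their own pace and stop on an object; FORCE is the grip in N (left out, the last holds). Time passes only in rows, so rows that do not move let the fingers close. It gives the time, the measured TCP pose, the force and the opening at its end, in the units of the state.
- monitor.get_state(): the state, without advancing time (a new reading comes with each control period).
- eyes.get_image(name): name is "scene" or "side" or "wrist"; returns a dict with "color" (420x560x3 uint8, red, green, blue), "range_z" (420x560 float32, m along the optical axis (not along the pixel's ray), 0 where there is no reading), "fx", "fy", "cx", "cy" (pixels), "world_to_cam" (4x4, takes a point from world to camera coordinates). Camera axes: x right, y up, looking along -z (the intrinsics and any distortion apply to the point x, -y, -z); pixel columns grow to the right and rows downward; lengths in m; the calibration is good to about 2 mm. A picture is of the moment at which its call begins.
- order.close_job(): hands the job in, once; it reports no verdict.
The state is a dict: "time": time; "joint_positions": joint angles; "qd": joint speeds; "joint_torque": joint torques, N m; "position": TCP position; "tool_rot": TCP orientation; "ft_force": force on the tool from outside, world axes, zero at the start; "torque": the same for the moment, N m; "grip_width": opening from 0.0 (shut) to 1.0 (fully open).
Only numpy, scipy, OpenCV 4.12 (cv2) and the standard library are available. Lean on these libraries where they do the work, as an engineer would, in place of code of your own. Each camera call takes 0.05 s, during which the arm holds its last target.

## Task

Three of the four stop holes in the timber beam still have a broken dowel end stuck down inside, out of sight; only one is clear. Take the steel bench dog from its caddy, feel gently with its shank for the clear hole without forcing it onto a broken end, and press it fully home there, shoulder down on the beam and its flat faces square with the beam, then let go. Leave the other things on the bench where they are.

Things in the scene. Friction and masses are not known exactly. Their poses are not given: they have to be found in the camera images.
- dog: Steel bench dog, 0.2 to 0.35 kg, upright in the caddy: round shank 20 mm across, 52 mm long (foot tapers to 13 mm over the lowest 5 mm), under a square head 28 x 28 mm, 43 mm tall. Origin at the centre of the foot, 10 mm above the bench at the start; z up the shank; the head spans z = 52 (shoulder) to 95 mm, its flats face x and y. Grip the head with the fingertips above the shoulder.
- beam: Pine beam fixed on the bench, 90 (x) x 300 (y) x 75 mm tall, origin at the centre of its underside. Four vertical round holes in its top on the line x = 0: 22 mm across, 60 mm deep to the pad, mouth chamfered 2 mm. A thin black dust seal 6 mm down hides the inside and gives no resistance. Forces on the beam and down its holes must stay below 60 N.
- beam_hole0 (a point): Centre of the mouth, in the beam's top face, of the hole at y = -105 mm in the beam's frame. In every hole, 14 mm down, two sprung balls pinch the shank from the beam's +x and -x sides: from there it slides with a drag of about 3 to 7 N, in and out, and stays where it is left, so it must be pressed down.
- beam_hole1 (a point): Centre of the mouth of the hole at y = -35 mm. In the three blocked holes a dowel stub 20, 26 or 32 mm long stands on a springy pad (gives 1 mm per 4 N, at most 4 mm) and stops the foot with the shoulder still 12, 18 or 24 mm above the beam (less the give); draw the dog out and try another. Which hole is which changes from start to start.
- beam_hole2 (a point): Centre of the mouth of the hole at y = +35 mm. The clear hole (only a 4 mm wafer lies at its bottom) lets the dog down until its shoulder meets the beam's top, its foot then 23 mm above the bench.
- beam_hole3 (a point): Centre of the mouth of the hole at y = +105 mm.
- caddy: Dark wooden block fixed on the bench, 75 x 75 mm, 62 mm tall, with one loose hole (26 mm) in the middle of its top in which the dog stands. Origin at the centre of its underside.
- tape: Bystander: roll of paper tape lying flat, 84 mm across, 25 mm tall. Origin at the centre of its underside.
- offcut: Bystander: pine offcut 70 x 110 mm, 28 mm tall. Origin at the centre of its underside.
- glue: Bystander: upright white glue bottle, 56 mm across, 150 mm tall. Origin at the centre of its underside.
- carton: Bystander: cardboard carton 60 x 90 mm, 40 mm tall. Origin at the centre of its underside.

How it is judged:
By the outcome, as a careful person would: the job done as asked, in the order asked, and still so for the second after the job is handed in, with the robot touching nothing.
It also fails if it takes over 61 s, if anything falls off the work surface, if the arm or the gripper's body presses on something with over 40 N, if the wrist force passes 120 N, or if a joint passes its speed limit or range.

## Working session

There is one attempt and no reset: what is moved stays moved. The work goes in short steps, Python scripts to look and compute and a shell command to move; the robot and the scene stay as the last step left them, time stands still between calls to the robot, and variables do not carry over. Pictures are saved under pics/ and viewed, and the job is handed in when it is done.

```bash
mkdir -p pics
python3 - <<'E'
from bench import monitor, eyes
import cv2
s=monitor.get_state()
for k,v in s.items(): print(k,v)
for n in ("scene","side","wrist"):
    d=eyes.get_image(n); cv2.imwrite(f"pics/{n}0.png",d["color"][:,:,::-1])
    print(n,d["fx"],d["fy"],d["cx"],d["cy"],d["world_to_cam"].tolist(),[k for k in d])
E
```

```text
time 0.0
joint_positions [-1.15988149  0.32179186 -0.0700893   1.45166306  0.02262552  1.37077429
 -0.05687814]
qd [ 0.00066026  0.00062872 -0.00040712 -0.00192605  0.00076892 -0.00035116
  0.00029487]
joint_torque [-2.05126685e-05 -4.91289961e+01 -4.03777175e-01 -3.12537432e+01
 -6.38970709e-02  4.34494636e-02  1.78511141e-04]
position [0.25105673 0.59897363 0.22148776]
tool_rot [-6.19090297e-01 -3.07973705e+00  2.87933771e-03]
ft_force [ 0.4142101  -0.13067784 -1.25309293]
torque [ 0.02731523  0.0182858  -0.00657231]
grip_width 0.9994340641245044
scene 531.5840852483814 531.5840852483814 276.2599733562786 215.91319598367002 [[-0.79669793781675, 0.6042876447603722, -0.01043255809955058, 0.46228297826029896], [-0.5118986985338124, -0.6655138854131514, 0.543185963332706, 0.23593037205200854], [0.32129755417358447, 0.4380955497517098, 0.839547598989968, -1.8403911235655896], [0.0, 0.0, 0.0, 1.0]] ['color', 'range_z', 'fx', 'fy', 'cx', 'cy', 'world_to_cam']
side 474.59696289134274 474.59696289134274 283.3790616777222 210.63281795411442 [[0.9606129039978163, -0.2777649828305177, -0.008334445755111447, -0.5184776517984546], [0.1822021819669754, 0.606909497454368, 0.7736040503941016, -0.16931669462318052], [-0.20982186149054122, -0.7446525875956174, 0.6336144807592353, -1.1983000284712049], [0.0, 0.0, 0.0, 1.0]] ['color', 'range_z', 'fx', 'fy', 'cx', 'cy', 'world_to_cam']
wrist 292.5801255030017 292.5801255030017 287.02345964386456 208.5568760601224 [[0.38668932644203263, 0.9222082649512544, -0.0018113175887429721, -0.6496768341015686], [-0.8871142856006088, 0.37143601808646215, -0.2739772413018983, 0.03326212798720121], [-0.2519912877445018, 0.10755092060821068, 0.9617344697873718, -0.39136096375236046], [0.0, 0.0, 0.0, 1.0]] ['color', 'range_z', 'fx', 'fy', 'cx', 'cy', 'world_to_cam']
```

View pics/scene0.png

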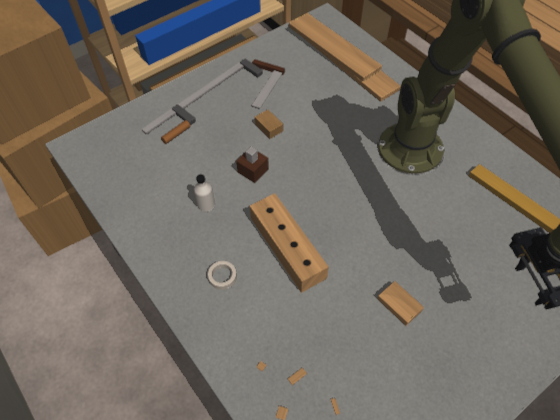

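View pics/side0.png

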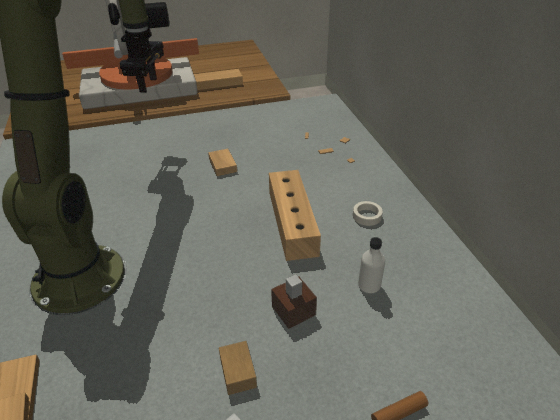

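View pics/wrist0.png

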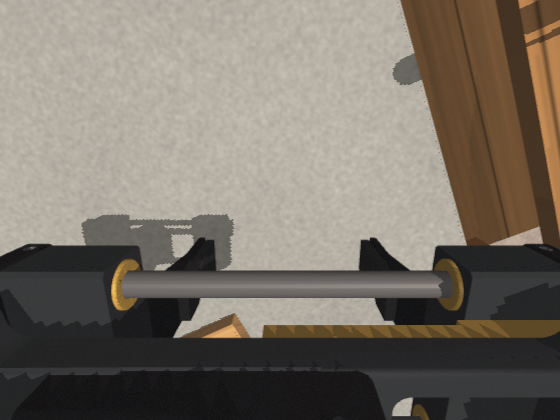

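```bash
cat > h.py <<'E'
import numpy as np, cv2
from bench import monitor, eyes
def pts(d):
    z=d["range_z"]; h,w=z.shape
    v,u=np.mgrid[0:h,0:w]
    X=(u-d["cx"])/d["fx"]*z; Y=(v-d["cy"])/d["fy"]*z
    P=np.stack([X,-Y,-z],-1); M=np.linalg.inv(d["world_to_cam"])
    return P@M[:3,:3].T+M[:3,3]
def plane(d,u,v,z):
    M=np.linalg.inv(d["world_to_cam"]); uv=np.atleast_2d(np.stack([u,v],-1)).astype(float)
    r=np.stack([(uv[:,0]-d["cx"])/d["fx"],-(uv[:,1]-d["cy"])/d["fy"],-np.ones(len(uv))],-1)@M[:3,:3].T
    o=M[:3,3]; return o+r*((z-o[2])/r[:,2])[:,None]
def tri(rays):
    A=np.zeros((3,3));b=np.zeros(3)
    for d,u,v in rays:
        M=np.linalg.inv(d["world_to_cam"]);o=M[:3,3]
        r=M[:3,:3]@np.array([(u-d["cx"])/d["fx"],-(v-d["cy"])/d["fy"],-1.]);r/=np.linalg.norm(r)
        Q=np.eye(3)-np.outer(r,r);A+=Q;b+=Q@o
    return np.linalg.solve(A,b)
E
python3 - <<'E'
from h import *
ds={n:eyes.get_image(n) for n in("scene","side")}
for n,d in ds.items():
    np.savez(f"{n}.npz",**d)
    x0,y0,w,h={"scene":(225,140,120,160),"side":(255,160,120,170)}[n]
    c=d["color"][y0:y0+h,x0:x0+w,::-1]
    cv2.imwrite(f"pics/{n}_crop.png",cv2.resize(c,None,fx=3.5,fy=3.5,interpolation=cv2.INTER_NEAREST))
    P=pts(d)
    # top of beam
    g=P[y0:y0+h,x0:x0+w].reshape(-1,3); 
    m=(abs(g[:,2]-.075)<.006); 
    cl=g[m]; print(n,"top pts",m.sum(),cl.mean(0))
    img=np.zeros(P.shape[:2],np.uint8); img[(abs(P[...,2]-.075)<.006)]=255
    img[:y0]=0;img[y0+h:]=0;img[:,:x0]=0;img[:,x0+w:]=0
    nn,lab,st,ce=cv2.connectedComponentsWithStats(img)
    k=1+st[1:,4].argmax(); q=P[lab==k]; print(st[k],np.median(q[:,2]))
    r=cv2.minAreaRect((q[:,:2]*1000).astype(np.float32)); print("rect mm",r)
    # dog head top: height 0.105
    gm=P[...,2]; m=(abs(gm-.105)<.006); m[:y0]=0;m[y0+h:]=0;m[:,:x0]=0;m[:,x0+w:]=0
    nn,lab,st,ce=cv2.connectedComponentsWithStats(m.astype(np.uint8))
    for k in range(1,nn):
        if st[k,4]>15:
            q=P[lab==k];print("dog cand",st[k],ce[k],q.mean(0),cv2.minAreaRect((q[:,:2]*1000).astype(np.float32)))
    # dark holes
    gray=d["color"].max(-1)
    nn,lab,st,ce=cv2.connectedComponentsWithStats((gray<45).astype(np.uint8))
    for k in range(1,nn):
        if 15<st[k,4]<200 and x0<ce[k][0]<x0+w and y0<ce[k][1]<y0+h: print("dark",st[k],ce[k],plane(d,*ce[k],.073))
E
```

```text
scene top pts 2596 [0.57893538 0.05701832 0.07527536]
[ 250  193   79   89 2560] 0.07531915476681084
rect mm ((578.099853515625, 53.562950134277344), (305.1812744140625, 94.95549011230469), 83.66203308105469)
dog cand [246 146  12  10  67] [251.32835821 150.8358209 ] [ 0.48968883 -0.24985076  0.10514179] ((487.9024658203125, -249.28065490722656), (29.602558135986328, 29.133668899536133), 9.545486450195312)
dark [237 163  17  19 149] [245.17449664 171.77852349] [[ 0.54143447 -0.21432923  0.073     ]]
dark [279 225   5   4  17] [281.11764706 226.58823529] [[0.57564293 0.0191679  0.073     ]]
dark [291 242   6   5  23] [293.39130435 244.2173913 ] [[0.58404611 0.08905888 0.073     ]]
dark [304 260   6   5  22] [306.36363636 262.31818182] [[0.59147505 0.15847229 0.073     ]]
side top pts 2385 [0.57841307 0.02266079 0.07487417]
[ 269  170   52   72 2273] 0.07494189395062978
rect mm ((581.06396484375, 52.616363525390625), (310.62371826171875, 91.1140365600586), 83.51896667480469)
dog cand [363 251  12  13  81] [368.56790123 258.14814815] [ 0.6766614  -0.23818467  0.1044704 ] ((675.7674560546875, -234.9311065673828), (19.209047317504883, 40.00136184692383), 12.18884563446045)
dog cand [286 274  16  14 139] [293.50359712 280.76978417] [ 0.48989812 -0.25569587  0.10462426] ((490.35247802734375, -253.98876953125), (28.50568199157715, 29.556554794311523), 15.772345542907715)
dark [292 296  23  17  83] [302.09638554 304.96385542] [[ 0.49573981 -0.30087655  0.073     ]]
dark [272 300  22  28 166] [281.46987952 312.75903614] [[ 0.44691029 -0.3085011   0.073     ]]
```

View pics/scene_crop.png

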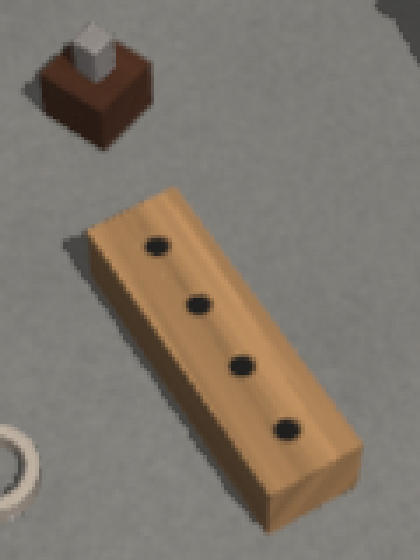

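View pics/side_crop.png

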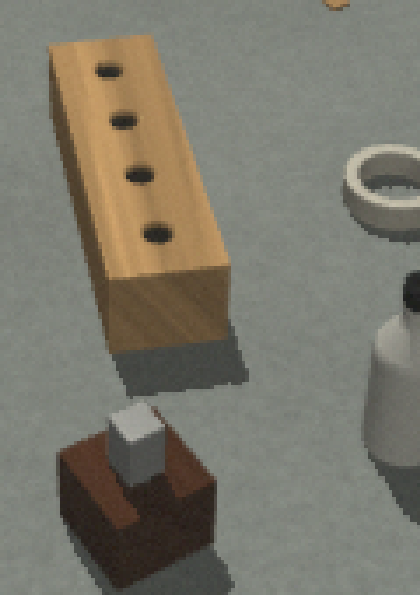

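```bash
cat >> h.py <<'E'
from scipy.spatial.transform import Rotation as R
def tool(s=None):
    s=s or monitor.get_state(); return np.array(s["position"]),R.from_rotvec(s["tool_rot"])
def delta(target_xyz,yaw_deg,s=None):
    """needed: turn about tool z (deg, mod 180), tilt error, and shift in current tool axes and in the final tool axes"""
    p,r=tool(s); y=r.as_matrix()[:,1]; yaw=np.degrees(np.arctan2(y[1],y[0]))
    dy=(yaw_deg-yaw+90)%180-90
    z=np.radians(yaw+dy); Y=np.array([np.cos(z),np.sin(z),0]);Z=np.array([0,0,-1.]);X=np.cross(Y,Z)
    RT=R.from_matrix(np.stack([X,Y,Z],1)); d=np.array(target_xyz)-p
    print("yaw now %.2f"%yaw,"rotvec deg",np.round((r.inv()*RT).as_rotvec(degrees=True),2),"shift cur mm",np.round(r.inv().apply(d)*1e3,2),"shift fin mm",np.round(RT.inv().apply(d)*1e3,2))
E
python3 - <<'E'
from h import *
d=np.load("side.npz");s=np.load("scene.npz")
w=eyes.get_image("wrist"); M=np.linalg.inv(w["world_to_cam"]); p,r=tool()
print("cam in tool",r.inv().apply(M[:3,3]-p),"look in tool",r.inv().apply(-M[:3,2]),"up",r.inv().apply(M[:3,1]))
c=np.array([[95,22],[117,45],[95,57],[73,42]])/3.5+[225,140]
q=plane(s,c[:,0],c[:,1],.105);print(q, q.mean(0))
for n,a in(("scene",[(156,246),(199,304.5),(242,366),(287,429.5)]),("side",[(157,233.5),(139.5,175),(124,120.5),(109,71.5)])):
    a=np.array(a)/3.5+({"scene":[225,140],"side":[255,160]}[n]); dd={"scene":s,"side":d}[n]
    print(n,plane(dd,a[:,0],a[:,1],.075)[:,:2].round(4).tolist())
E
python3 -m pendant '[[[0,0,0],[-0.05,-0.03,0],-1],[[0,0,0],[-0.05,-0.03,0],-1],[[0,0,0],[-0.05,-0.03,0],-1],[[0,0,0],[-0.05,-0.04,0],-1],[[0,0,0],[-0.05,-0.04,0],-1]]'
```

```text
cam in tool [ 0.07512401  0.00057339 -0.16259966] look in tool [-2.73891981e-01 -4.34154101e-04  9.61760362e-01] up [9.61760437e-01 9.86427888e-05 2.73892046e-01]
[[ 0.47646526 -0.26375163  0.105     ]
 [ 0.4765397  -0.22926072  0.105     ]
 [ 0.50069086 -0.23012191  0.105     ]
 [ 0.50632681 -0.25673561  0.105     ]] [ 0.49000565 -0.24496747  0.105     ]
scene [[0.5688, -0.0475], [0.5755, 0.0226], [0.5838, 0.0922], [0.5916, 0.1613]]
side [[0.5686, -0.0559], [0.5765, 0.0131], [0.585, 0.0829], [0.5925, 0.151]]
time: 0.92
position: [0.4156, 0.3469, 0.2228]
tool_rot: [0.619, 3.079, 0.001]
ft_force: [1.2, -0.2, 0.2]
grip_width: 0.998
```

```bash
python3 -m pendant '[[[0,0,10],[-0.05,0,0],-1],[[0,0,10],[-0.05,0,0],-1],[[0,0,10],[-0.05,0,0],-1],[[0,0,10],[-0.05,0,0],-1],[[0,0,10],[-0.05,0,0],-1],[[0,0,4],[-0.05,0,0],-1]]'
python3 - <<'E'
from h import *
delta([.489,-.252,.22],13)
E
```

```text
time: 1.68
position: [0.6084, 0.1353, 0.2223]
tool_rot: [1.953, 2.46, -0.0]
ft_force: [-0.4, 0.8, -0.6]
grip_width: 0.997
yaw now 13.11 rotvec deg [0.01 0.01 0.11] shift cur mm [-350.1  -204.11    2.39] shift fin mm [-350.5  -203.43    2.34]
```

```bash
python3 -m pendant '[[[0,0,0],[-0.05,-0.03,0],-1],[[0,0,0],[-0.05,-0.03,0],-1],[[0,0,0],[-0.05,-0.03,0],-1],[[0,0,0],[-0.05,-0.03,0],-1],[[0,0,0],[-0.05,-0.03,0],-1],[[0,0,0],[-0.05,-0.03,0],-1],[[0,0,0],[-0.05,-0.024,0],-1],[[0,0,0],[0,0,0],-1]]'
python3 - <<'E'
from h import *
delta([.489,-.252,.22],13)
w=eyes.get_image("wrist");np.savez("w1.npz",**w);cv2.imwrite("pics/w1.png",w["color"][:,:,::-1])
E
```

```text
time: 2.68
position: [0.4868, -0.2567, 0.2231]
tool_rot: [1.961, 2.453, -0.003]
ft_force: [-0.5, -0.0, 0.9]
grip_width: 1.001
yaw now 12.72 rotvec deg [-0.02  0.13 -0.28] shift cur mm [4.1  3.14 3.08] shift fin mm [4.08 3.16 3.09]
```

View pics/w1.png

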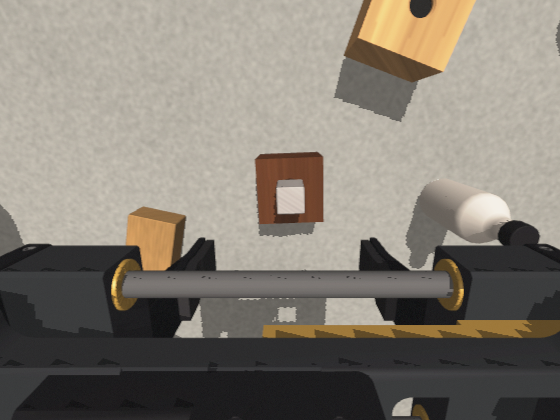

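Run:
```python
from h import *
w=np.load("w1.npz")
c=w["color"].astype(int); sub=(slice(150,235),slice(245,335))
P=pts(w)
hsv=cv2.cvtColor(w["color"],cv2.COLOR_RGB2HSV)
m=np.zeros(c.shape[:2],np.uint8)
mm=(abs(P[...,2]-.105)<.005); m[sub]=mm[sub]
nn,lab,st,ce=cv2.connectedComponentsWithStats(m);k=1+st[1:,4].argmax()
print("depth",st[k],ce[k],P[lab==k].mean(0))
br=(c.min(-1)>150);m[:]=0;m[sub]=br[sub]; m[:, :270]=0; m[:,310:]=0
nn,lab,st,ce=cv2.connectedComponentsWithStats(m);k=1+st[1:,4].argmax()
ys,xs=np.nonzero(lab==k); print("bright",st[k],ce[k])
q=plane(w,xs,ys,.105); print(q.mean(0)); r=cv2.minAreaRect((q[:,:2]*1000).astype(np.float32)); print(r)
cv2.imwrite("pics/w1c.png",cv2.resize(w["color"][150:240,245:335,::-1],None,fx=6,fy=6,interpolation=cv2.INTER_NEAREST))
```

```text
depth [277 185  28  29 777] [290.56241956 199.45045045] [ 0.48942293 -0.25128593  0.10544478]
bright [277 187  27  27 696] [290.14224138 199.5158046 ]
[ 0.48906485 -0.25154972  0.105     ]
((489.0188903808594, -252.0350341796875), (25.75547218322754, 26.622167587280273), 13.566967010498047)
```

View pics/w1c.png

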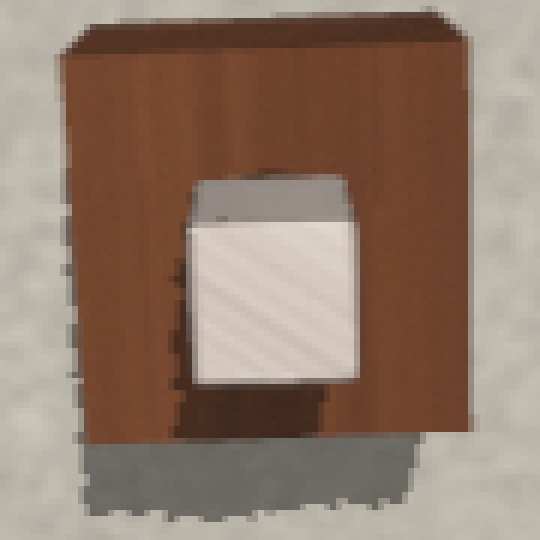

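```bash
python3 -m pendant '[[[0,0,-1.2],[0.004,0.0035,0],-1],[[0,0,0],[0,0,0.04],-1],[[0,0,0],[0,0,0.04],-1],[[0,0,0],[0,0,0.03],-1],[[0,0,0],[0,0,0],-1],[[0,0,0],[0,0,0],-1]]'
python3 - <<'E'
from h import *
delta([.489,-.2517,.070],14)
E
```

```text
time: 3.48
position: [0.4931, -0.2454, 0.1137]
tool_rot: [1.92, 2.485, 0.001]
ft_force: [-0.1, -0.4, 0.2]
grip_width: 1.0
yaw now 14.60 rotvec deg [0.09 0.03 0.6 ] shift cur mm [-4.99 -5.64 43.71] shift fin mm [-5.08 -5.52 43.72]
```

```bash
python3 -m pendant '[[[0,0,0.5],[-0.005,-0.0055,0],-1],[[0,0,0],[0,0,0.02],-1],[[0,0,0],[0,0,0],-1],[[0,0,0],[0,0,0],-1]]'
python3 - <<'E'
from h import *
delta([.489,-.2517,.070],14)
E
```

```text
time: 3.98
position: [0.4882, -0.2529, 0.0936]
tool_rot: [1.935, 2.474, 0.001]
ft_force: [-0.3, 0.3, 0.7]
grip_width: 1.0
yaw now 13.94 rotvec deg [ 0.07  0.04 -0.06] shift cur mm [ 1.02  1.09 23.58] shift fin mm [ 1.01  1.12 23.58]
```

```bash
python3 -m pendant '[[[0,0,0],[0.0005,0.001,0.012],-1],[[0,0,0],[0,0,0.011],-1],[[0,0,0],[0,0,0],-1],[[0,0,0],[0,0,0],0],[[0,0,0],[0,0,0],0.4],[[0,0,0],[0,0,0],1],[[0,0,0],[0,0,0],1],[[0,0,0],[0,0,0],1]]' 40
python3 - <<'E'
from h import *
delta([.489,-.2517,.070],14); s=monitor.get_state();print(s["grip_width"],s["ft_force"])
w=eyes.get_image("side");cv2.imwrite("pics/s2.png",cv2.resize(w["color"][180:360,200:440,::-1],None,fx=3,fy=3))
E
```

```text
time: 4.97
position: [0.4887, -0.2517, 0.0697]
tool_rot: [1.935, 2.475, 0.0]
ft_force: [-0.1, -0.5, 0.4]
grip_width: 0.519
yaw now 13.96 rotvec deg [ 0.02  0.   -0.04] shift cur mm [-0.04  0.33 -0.33] shift fin mm [-0.04  0.33 -0.33]
0.519118591039453 [-0.14785262 -0.51205471  0.36782986]
```

View pics/s2.png

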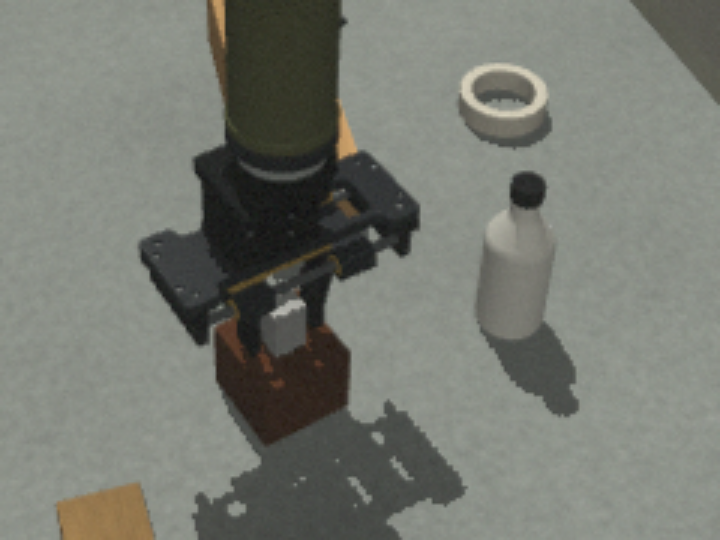

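Fingers straddle the head at about (285,325) and are still closing; give them time.

```bash
python3 -m pendant '[[[0,0,0],[0,0,0],1],[[0,0,0],[0,0,0],1],[[0,0,0],[0,0,0],1],[[0,0,0],[0,0,0],1]]' 40; python3 -m pendant '[[[0,0,0],[0,0,0],1],[[0,0,0],[0,0,-0.003],1],[[0,0,0],[0,0,0],1]]' 40
```

```text
time: 5.52
position: [0.4887, -0.2517, 0.0696]
tool_rot: [1.935, 2.475, 0.0]
ft_force: [-0.0, -0.3, -0.3]
grip_width: 0.32
time: 5.9
position: [0.4884, -0.2517, 0.0725]
tool_rot: [-1.935, -2.475, 0.0]
ft_force: [0.1, 0.3, -2.7]
grip_width: 0.318
```

```bash
python3 -m pendant '[[[0,0,0],[0,0,-0.02],1],[[0,0,0],[0,0,-0.04],1],[[0,0,0],[0,0,-0.04],1],[[0,0,0],[0,0,-0.01],1],[[0,0,10],[0,0,0],1],[[0,0,10],[0,0,0],1],[[0,0,0],[0,0,0],1]]'
python3 - <<'E'
from h import *
delta([.563,-.11,.18],-6.5)
E
```

```text
time: 6.78
position: [0.4878, -0.2513, 0.1812]
tool_rot: [-2.332, -2.102, 0.002]
ft_force: [0.4, -0.8, -3.1]
grip_width: 0.318
yaw now -5.92 rotvec deg [-0.13 -0.02  0.58] shift cur mm [148.31  60.19   1.12] shift fin mm [148.91  58.69   1.19]
```

```bash
python3 -m pendant '[[[0,0,0.5],[0.04,0.02,0],1],[[0,0,0],[0.05,0.02,0],1],[[0,0,0],[0.04,0.019,0],1],[[0,0,0],[0.018,0,0],1],[[0,0,0],[0,0,0],1],[[0,0,0],[0,0,0],1]]'
python3 - <<'E'
from h import *
delta([.563,-.11,.18],-6.5)
w=eyes.get_image("wrist");np.savez("w3.npz",**w);cv2.imwrite("pics/w3.png",w["color"][:,:,::-1])
E
```

```text
time: 7.52
position: [0.5628, -0.1135, 0.1824]
tool_rot: [2.346, 2.089, -0.002]
ft_force: [-1.0, -0.2, -2.7]
grip_width: 0.318
yaw now -6.63 rotvec deg [-0.03  0.06 -0.13] shift cur mm [ 3.53 -0.18  2.38] shift fin mm [ 3.52 -0.17  2.38]
```

View pics/w3.png

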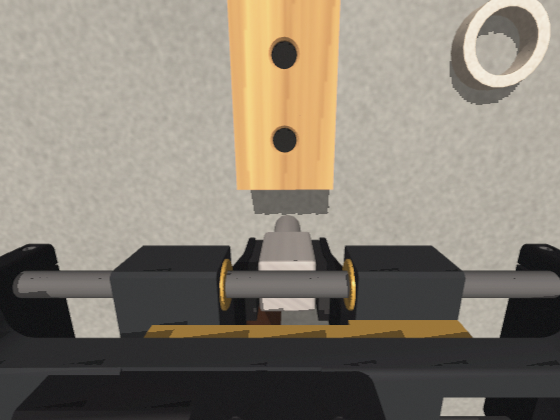

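Run:
```python
from h import *
w=np.load("w3.npz");P=pts(w)
c=w["color"]
cv2.imwrite("pics/w3c.png",cv2.resize(c[20:200,225:345,::-1],None,fx=4.4,fy=3.3,interpolation=cv2.INTER_NEAREST)[:600])
g=c.max(-1)
for t in (60,90,120):
    nn,lab,st,ce=cv2.connectedComponentsWithStats((g<t).astype(np.uint8))
    for k in range(1,nn):
        if 200<st[k,4]<900 and 240<ce[k][0]<330 and ce[k][1]<180:
            x,y,ww,hh,_=st[k]
            print(t,st[k],ce[k],"c@.075",plane(w,*ce[k],.075)[0,:2],"c@.069",plane(w,*ce[k],.069)[0,:2], "bottom(near)@.075",plane(w,ce[k][0],y+hh-.5,.075)[0,:2],"far@.075",plane(w,ce[k][0],y-.5,.075)[0,:2],"L/R",plane(w,x-.5,ce[k][1],.072)[0,:2],plane(w,x+ww-.5,ce[k][1],.072)[0,:2])
m=(abs(P[...,2]-.075)<.006);m[200:]=0
q=P[m];print(len(q),np.median(q[:,2]))
# edges per row
L=[];Rr=[]
for v in range(5,180,5):
    u=np.nonzero((m[v]))[0]; u=u[(u>200)&(u<360)]
    if len(u)>60: L.append(plane(w,u[0]-.5,v,.075)[0]);Rr.append(plane(w,u[-1]+.5,v,.075)[0])
L=np.array(L);Rr=np.array(Rr)
for E in(L,Rr): p=np.polyfit(E[:,1],E[:,0],1);print("edge x=",p, "yaw",np.degrees(-np.arctan(p[0])), "resid",np.std(E[:,0]-np.polyval(p,E[:,1])))
pc=np.polyfit((L[:,1]+Rr[:,1])/2,(L[:,0]+Rr[:,0])/2,1);print("centre line",pc)
b=np.nonzero(m[:,285])[0];print("near end", plane(w,285,b.max()+.5,.075))
```

```text
60 [272  41  24  28 519] [283.65510597  54.41618497] c@.075 [0.57529137 0.01826461] c@.069 [0.575378   0.01952322] bottom(near)@.075 [0.57401294 0.00758753] far@.075 [0.57652496 0.02856715] L/R [0.56514775 0.02008002] [0.58526199 0.01773803]
60 [273 128  23  24 418] [284.28947368 139.69617225] c@.075 [ 0.56761353 -0.05065814] c@.069 [ 0.56752959 -0.05093072] bottom(near)@.075 [ 0.56637623 -0.06104403] far@.075 [ 0.56886423 -0.04015974] L/R [ 0.55692141 -0.04955309] [ 0.57769908 -0.05197486]
90 [272  41  25  28 545] [283.68990826  54.26422018] c@.075 [0.57533384 0.01837506] c@.069 [0.57542142 0.01963613] bottom(near)@.075 [0.57404214 0.00758413] far@.075 [0.57655347 0.02856383] L/R [0.56516284 0.02019495] [0.5861125  0.01775569]
90 [273 128  23  24 439] [284.2642369  139.50341686] c@.075 [ 0.56761097 -0.05048777] c@.069 [ 0.56752697 -0.05075657] bottom(near)@.075 [ 0.56635344 -0.06104137] far@.075 [ 0.56884194 -0.04015714] L/R [ 0.55694349 -0.04938371] [ 0.5777175  -0.05180504]
120 [271  40  26  29 578] [283.72145329  54.01384083] c@.075 [0.57538242 0.01855948] c@.069 [0.57547108 0.01982465] bottom(near)@.075 [0.5740686  0.00758105] far@.075 [0.5766668  0.02929191] L/R [0.56434992 0.02048178] [0.58613292 0.01794551]
120 [273 127  23  25 456] [284.13815789 139.45833333] c@.075 [ 0.56750302 -0.05043542] c@.069 [ 0.56741663 -0.05070306] bottom(near)@.075 [ 0.56623957 -0.06102809] far@.075 [ 0.56883198 -0.03929363] L/R [ 0.55694865 -0.0493441 ] [ 0.57772181 -0.05176533]
19729 0.07550885999642137
edge x= [0.11194984 0.52827586] yaw -6.38765707610816 resid 0.0002478815640180909
edge x= [0.11337058 0.61895849] yaw -6.468038996049908 resid 0.00031696619285729254
centre line [0.11266286 0.5736135 ]
near end [[ 0.56286821 -0.09615062  0.075     ]]
```

View pics/w3c.png

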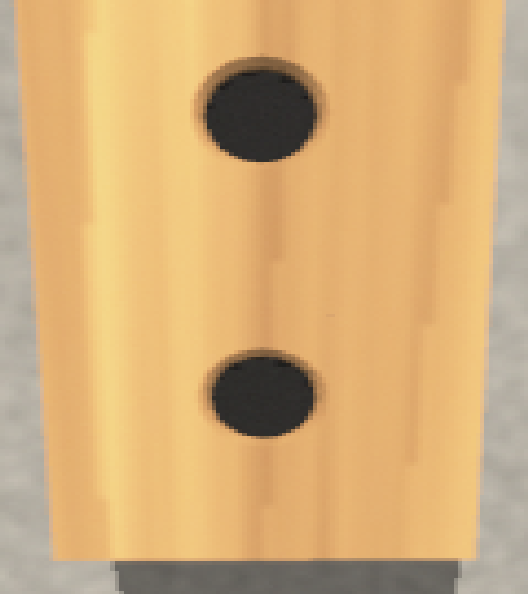

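```bash
python3 -m pendant '[[[0,0,0],[0.03,0.0,0],1],[[0,0,0],[0.033,-0.002,0.01],1],[[0,0,0],[0,0,0.02],1],[[0,0,0],[0,0,0],1],[[0,0,0],[0,0,0],1],[[0,0,0],[0,0,0],1]]'
python3 - <<'E'
from h import *
delta([.5677,-.0511,.145],-6.43)
E
```

```text
time: 8.32
position: [0.5694, -0.0495, 0.1536]
tool_rot: [2.345, 2.089, 0.002]
ft_force: [-0.9, -0.5, -1.6]
grip_width: 0.32
yaw now -6.63 rotvec deg [ 0.1  -0.01 -0.2 ] shift cur mm [-1.76 -1.55  8.59] shift fin mm [-1.76 -1.54  8.59]
```

```bash
python3 -m pendant '[[[0,0,-0.2],[-0.0015,-0.0015,0.004],1],[[0,0,0],[0,0,0.004],1],[[0,0,0],[0,0,0],1],[[0,0,0],[0,0,0],1]]'
python3 - <<'E'
from h import *
delta([.5677,-.0511,.135],-6.43)
E
```

```text
time: 8.82
position: [0.5673, -0.0497, 0.1445]
tool_rot: [-2.341, -2.095, -0.0]
ft_force: [0.2, -0.7, -2.7]
grip_width: 0.321
yaw now -6.33 rotvec deg [ 0.  -0.   0.1] shift cur mm [-1.39  0.58  9.55] shift fin mm [-1.39  0.59  9.55]
```

```bash
python3 -m pendant '[[[0,0,0],[-0.001,0.0005,0.004],1],[[0,0,0],[0,0,0.004],1],[[0,0,0],[0,0,0.004],1],[[0,0,0],[0,0,0.002],1],[[0,0,0],[0,0,0],1]]'
python3 - <<'E'
from h import *
s=monitor.get_state();print(s["torque"])
delta([.5677,-.0511,.135],-6.43)
for n,b in(("scene",(225,140,130,160)),("side",(240,150,130,150))):
    w=eyes.get_image(n);x,y,ww,hh=b;cv2.imwrite(f"pics/{n}4.png",cv2.resize(w["color"][y:y+hh,x:x+ww,::-1],None,fx=3.5,fy=3.5))
E
```

```text
time: 9.45
position: [0.5675, -0.0507, 0.1303]
tool_rot: [-2.341, -2.095, 0.0]
ft_force: [-0.2, 0.5, -2.6]
grip_width: 0.317
[-0.07973383  0.1273918  -0.00675416]
yaw now -6.33 rotvec deg [-0.02  0.    0.1 ] shift cur mm [-0.33  0.25 -4.68] shift fin mm [-0.33  0.25 -4.68]
```

View pics/side4.png

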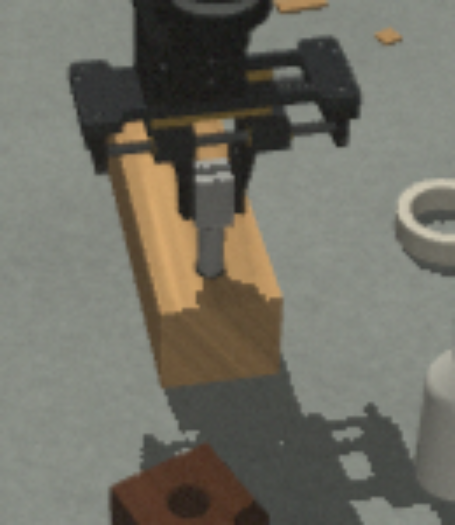

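View pics/scene4.png

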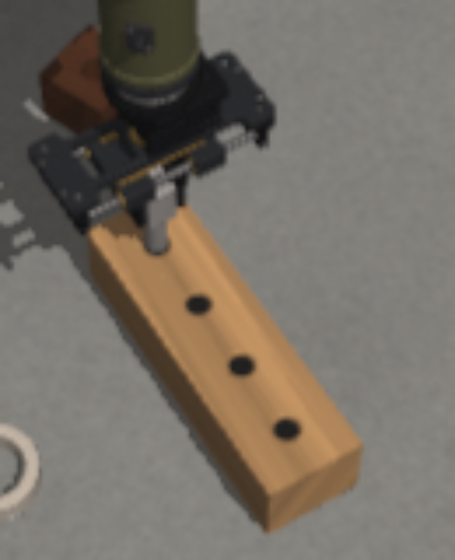

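```bash
python3 -m pendant '[[[0,0,0],[0,0,0.002],1],[[0,0,0],[0,0,0.002],1],[[0,0,0],[0,0,0.002],1],[[0,0,0],[0,0,0.002],1],[[0,0,0],[0,0,0],1]]'
python3 - <<'E'
from h import *
s=monitor.get_state();print(s["torque"])
delta([.5677,-.0511,.135],-6.43)
E
```

```text
time: 10.18
position: [0.5675, -0.0507, 0.1223]
tool_rot: [-2.341, -2.095, 0.0]
ft_force: [0.1, -0.3, -2.8]
grip_width: 0.319
[-0.09041549  0.04697381 -0.00992681]
yaw now -6.33 rotvec deg [-0.02  0.    0.1 ] shift cur mm [ -0.34   0.23 -12.68] shift fin mm [ -0.34   0.24 -12.68]
```

```bash
python3 -m pendant '[[[0,0,0],[0,0,0.002],1],[[0,0,0],[0,0,0.002],1],[[0,0,0],[0,0,0.002],1],[[0,0,0],[0,0,0.002],1],[[0,0,0],[0,0,0.002],1],[[0,0,0],[0,0,0.002],1]]' ; python3 -m pendant '[[[0,0,0],[0,0,0.001],1],[[0,0,0],[0,0,0.001],1]]';python3 -m pendant '[[[0,0,0],[0,0,0.001],1],[[0,0,0],[0,0,0],1]]'
```

```text
time: 10.92
position: [0.5678, -0.0507, 0.1106]
tool_rot: [2.341, 2.095, 0.001]
ft_force: [-0.9, 0.1, 1.2]
grip_width: 0.317
time: 11.18
position: [0.5677, -0.0508, 0.1085]
tool_rot: [2.341, 2.095, 0.0]
ft_force: [-1.0, 0.2, 0.3]
grip_width: 0.321
time: 11.42
position: [0.5675, -0.0508, 0.1072]
tool_rot: [-2.341, -2.095, 0.0]
ft_force: [1.5, 1.3, -1.5]
grip_width: 0.321
```

```bash
python3 -m pendant '[[[0,0,0],[0,0,0.001],1]]';python3 -m pendant '[[[0,0,0],[0,0,0.001],1]]';python3 -m pendant '[[[0,0,0],[0,0,0.001],1]]'
```

```text
time: 11.55
position: [0.5677, -0.0508, 0.1066]
tool_rot: [2.341, 2.095, 0.0]
ft_force: [0.8, 0.5, 0.3]
grip_width: 0.321
time: 11.68
position: [0.5677, -0.0509, 0.1056]
tool_rot: [2.341, 2.095, 0.0]
ft_force: [-0.2, -0.1, 1.0]
grip_width: 0.317
time: 11.8
position: [0.5677, -0.0509, 0.1046]
tool_rot: [2.341, 2.095, 0.0]
ft_force: [-0.1, -0.2, 0.6]
grip_width: 0.318
```

```bash
python3 -m pendant '[[[0,0,0],[0,0,0.001],1]]'
```

```text
time: 11.92
position: [0.5677, -0.0509, 0.1035]
tool_rot: [2.341, 2.095, 0.0]
ft_force: [0.3, 0.8, 1.2]
grip_width: 0.321
```

```bash
python3 -m pendant '[[[0,0,0],[0,0,0.001],1],[[0,0,0],[0,0,0.001],1]]';python3 -m pendant '[[[0,0,0],[0,0,0.001],1]]'
```

```text
time: 12.18
position: [0.5677, -0.0508, 0.1015]
tool_rot: [2.341, 2.095, 0.0]
ft_force: [-0.0, -0.8, 1.4]
grip_width: 0.32
time: 12.3
position: [0.5676, -0.0508, 0.1005]
tool_rot: [2.341, 2.095, 0.0]
ft_force: [-0.6, -0.3, 1.0]
grip_width: 0.318
```

```bash
python3 -m pendant '[[[0,0,0],[0,0,0.001],1]]'
```

```text
time: 12.42
position: [0.5677, -0.0507, 0.0998]
tool_rot: [2.341, 2.095, 0.0]
ft_force: [-1.1, 0.2, 4.0]
grip_width: 0.321
```

```bash
python3 -m pendant '[[[0,0,0],[0,0,0.001],1]]'
```

```text
time: 12.55
position: [0.5678, -0.0508, 0.0991]
tool_rot: [2.341, 2.095, 0.001]
ft_force: [-2.2, -0.0, 7.3]
grip_width: 0.316
```

```bash
python3 -m pendant '[[[0,0,0],[0,0,-0.006],1],[[0,0,0],[0,0,-0.01],1],[[0,0,0],[0,0,-0.01],1],[[0,0,0],[0,0,-0.01],1],[[0,0,0],[0,0,-0.012],1],[[0,0,0],[0,0,0],1],[[0,0,0],[0,0,0],1]]' ;python3 - <<'E'
from h import *
delta([.5755,.0187,.145],-6.43)
E
```

```text
time: 13.42
position: [0.5674, -0.0507, 0.1465]
tool_rot: [-2.34, -2.095, 0.0]
ft_force: [0.4, 0.1, -2.8]
grip_width: 0.316
yaw now -6.33 rotvec deg [-0.02 -0.01  0.1 ] shift cur mm [69.85  0.38  1.48] shift fin mm [69.85  0.26  1.47]
```

```bash
python3 -m pendant '[[[0,0,0.1],[0.02,0,0],1],[[0,0,0],[0.03,0,0],1],[[0,0,0],[0.02,0,0],1],[[0,0,0],[0,0,0],1],[[0,0,0],[0,0,0],1],[[0,0,0],[0,0,0],1]]' ;python3 - <<'E'
from h import *
delta([.5755,.0187,.1225],-6.43)
E
```

```text
time: 14.18
position: [0.5754, 0.0171, 0.1466]
tool_rot: [2.345, 2.09, -0.001]
ft_force: [0.7, 0.1, -3.0]
grip_width: 0.317
yaw now -6.56 rotvec deg [ 0.01  0.03 -0.13] shift cur mm [ 1.63 -0.06 24.11] shift fin mm [ 1.61 -0.05 24.11]
```

```bash
python3 -m pendant '[[[0,0,0],[0.001,0,0.005],1],[[0,0,0],[0,0,0.005],1],[[0,0,0],[0,0,0.005],1],[[0,0,0],[0,0,0],1],[[0,0,0],[0,0,0],1]]' ;python3 - <<'E'
from h import *
delta([.5755,.0187,.1225],-6.43)
E
```

```text
time: 14.8
position: [0.5756, 0.0198, 0.1316]
tool_rot: [2.343, 2.093, 0.0]
ft_force: [-0.6, 0.5, -2.1]
grip_width: 0.32
yaw now -6.43 rotvec deg [ 0.01  0.   -0.  ] shift cur mm [-1.09 -0.    9.1 ] shift fin mm [-1.09 -0.    9.1 ]
```

```bash
python3 -m pendant '[[[0,0,0],[-0.001,0,0.002],1],[[0,0,0],[0,0,0.002],1],[[0,0,0],[0,0,0.002],1],[[0,0,0],[0,0,0.003],1]]' ;python3 -m pendant '[[[0,0,0],[0,0,0.002],1],[[0,0,0],[0,0,0.002],1],[[0,0,0],[0,0,0.002],1],[[0,0,0],[0,0,0.002],1],[[0,0,0],[0,0,0.002],1],[[0,0,0],[0,0,0.002],1]]'
```

```text
time: 15.3
position: [0.5755, 0.0188, 0.1225]
tool_rot: [2.343, 2.093, 0.0]
ft_force: [-0.6, -0.1, -2.6]
grip_width: 0.323
time: 16.05
position: [0.5757, 0.0191, 0.1107]
tool_rot: [2.342, 2.093, 0.001]
ft_force: [-0.4, 0.2, 0.8]
grip_width: 0.321
```

```bash
python3 -m pendant '[[[0,0,0],[0,0,0.001],1],[[0,0,0],[0,0,0.001],1]]'; python3 -m pendant '[[[0,0,0],[0,0,0.001],1]]'
```

```text
time: 16.3
position: [0.5756, 0.0189, 0.1085]
tool_rot: [2.342, 2.093, 0.0]
ft_force: [0.8, 0.1, 0.5]
grip_width: 0.321
time: 16.42
position: [0.5755, 0.0188, 0.1075]
tool_rot: [2.342, 2.093, 0.0]
ft_force: [0.0, 0.7, 0.2]
grip_width: 0.315
```

```bash
python3 -m pendant '[[[0,0,0],[0,0,0.001],1]]'
```

```text
time: 16.55
position: [0.5755, 0.0187, 0.1065]
tool_rot: [2.343, 2.093, -0.0]
ft_force: [-0.4, 0.8, 0.5]
grip_width: 0.317
```

```bash
python3 -m pendant '[[[0,0,0],[0,0,0.001],1]]'
```

```text
time: 16.68
position: [0.5755, 0.0186, 0.1055]
tool_rot: [2.343, 2.093, -0.0]
ft_force: [0.1, -0.4, 1.8]
grip_width: 0.316
```

```bash
python3 -m pendant '[[[0,0,0],[0,0,0.001],1]]'
```

```text
time: 16.8
position: [0.5754, 0.0186, 0.1045]
tool_rot: [2.343, 2.093, -0.0]
ft_force: [-0.2, -0.1, 0.7]
grip_width: 0.318
```

```bash
python3 -m pendant '[[[0,0,0],[0,0,0.001],1],[[0,0,0],[0,0,0.001],1]]'
```

```text
time: 17.05
position: [0.5754, 0.0185, 0.1025]
tool_rot: [2.343, 2.093, -0.0]
ft_force: [0.6, -0.9, -0.0]
grip_width: 0.318
```

```bash
python3 -m pendant '[[[0,0,0],[0,0,0.0015],1],[[0,0,0],[0,0,0.0015],1],[[0,0,0],[0,0,0.0015],1]]'
```

```text
time: 17.42
position: [0.5755, 0.0189, 0.098]
tool_rot: [-2.343, -2.093, -0.0]
ft_force: [0.2, -0.5, 1.5]
grip_width: 0.317
```

```bash
python3 -m pendant '[[[0,0,0],[0,0,0.0015],1],[[0,0,0],[0,0,0.0015],1]]'
```

```text
time: 17.68
position: [0.5755, 0.019, 0.095]
tool_rot: [-2.342, -2.093, -0.0]
ft_force: [0.1, 0.6, 1.5]
grip_width: 0.316
```

```bash
python3 -m pendant '[[[0,0,0],[0,0,0.001],1]]'
```

```text
time: 17.8
position: [0.5755, 0.019, 0.094]
tool_rot: [-2.342, -2.093, -0.0]
ft_force: [-0.0, -0.5, 1.2]
grip_width: 0.317
```

```bash
python3 -m pendant '[[[0,0,0],[0,0,0.001],1]]'
```

```text
time: 17.92
position: [0.5755, 0.019, 0.093]
tool_rot: [-2.342, -2.093, -0.0]
ft_force: [-0.1, 0.3, 1.4]
grip_width: 0.319
```

```bash
python3 -m pendant '[[[0,0,0],[0,0,0.001],1],[[0,0,0],[0,0,0.001],1]]'
```

```text
time: 18.18
position: [0.5755, 0.0189, 0.091]
tool_rot: [2.342, 2.093, 0.0]
ft_force: [0.3, 0.9, 0.7]
grip_width: 0.317
```

```bash
python3 -m pendant '[[[0,0,0],[0,0,0.0015],1],[[0,0,0],[0,0,0.0015],1],[[0,0,0],[0,0,0.0015],1]]'
```

```text
time: 18.55
position: [0.5754, 0.0187, 0.0865]
tool_rot: [2.343, 2.093, -0.0]
ft_force: [-0.1, 0.5, 1.1]
grip_width: 0.318
```

```bash
python3 -m pendant '[[[0,0,0],[0,0,0.001],1],[[0,0,0],[0,0,0.001],1]]'; python3 -m pendant '[[[0,0,0],[0,0,0.001],1]]'
```

```text
time: 18.8
position: [0.5754, 0.0186, 0.0845]
tool_rot: [2.343, 2.093, -0.0]
ft_force: [0.8, -0.9, 0.4]
grip_width: 0.316
time: 18.92
position: [0.5754, 0.0187, 0.0835]
tool_rot: [2.343, 2.093, -0.0]
ft_force: [-0.7, -0.8, -0.1]
grip_width: 0.32
```

```bash
python3 -m pendant '[[[0,0,0],[0,0,0.001],1]]'
```

```text
time: 19.05
position: [0.5754, 0.0187, 0.0825]
tool_rot: [2.343, 2.093, -0.0]
ft_force: [-1.6, -0.2, 7.6]
grip_width: 0.318
```

```bash
python3 -m pendant '[[[0,0,0],[0,0,0.0005],1],[[0,0,0],[0,0,0],1]]'
```

```text
time: 19.3
position: [0.5755, 0.0187, 0.0826]
tool_rot: [-2.343, -2.093, -0.0]
ft_force: [-1.3, -0.9, 4.2]
grip_width: 0.316
```

```bash
python3 -m pendant '[[[0,0,0],[0,0,0.0005],1],[[0,0,0],[0,0,0],1]]'
```

```text
time: 19.55
position: [0.5755, 0.0187, 0.0826]
tool_rot: [-2.342, -2.093, -0.0]
ft_force: [-3.1, -0.9, 8.1]
grip_width: 0.318
```

```bash
python3 -m pendant '[[[0,0,0],[0,0,0.001],1],[[0,0,0],[0,0,0],1]]'
python3 - <<'E'
from h import *
for n,b in(("scene",(225,150,130,150)),("side",(240,140,130,150))):
    w=eyes.get_image(n);x,y,ww,hh=b;cv2.imwrite(f"pics/{n}5.png",cv2.resize(w["color"][y:y+hh,x:x+ww,::-1],None,fx=4,fy=4))
E
```

```text
time: 19.8
position: [0.5755, 0.0187, 0.0825]
tool_rot: [-2.342, -2.093, -0.001]
ft_force: [-5.7, -0.5, 14.4]
grip_width: 0.316
```

View pics/side5.png

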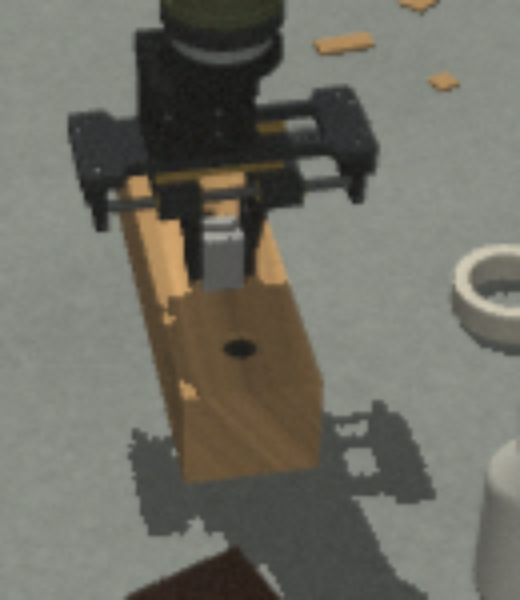

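```bash
python3 -m pendant '[[[0,0,0],[0,0,-0.001],1],[[0,0,0],[0,0,0],0.2],[[0,0,0],[0,0,0],0],[[0,0,0],[0,0,0],-0.2],[[0,0,0],[0,0,0],-0.2],[[0,0,0],[0,0,0],-0.2],[[0,0,0],[0,0,0],-0.2],[[0,0,0],[0,0,0],-0.2]]'
```

```text
time: 20.9
position: [0.5755, 0.0188, 0.0816]
tool_rot: [2.343, 2.093, 0.0]
ft_force: [-0.2, 0.9, -0.8]
grip_width: 0.602
```

```bash
python3 -m pendant '[[[0,0,0],[0,0,-0.005],-0.2],[[0,0,0],[0,0,-0.02],-0.2],[[0,0,0],[0,0,-0.04],-0.2],[[0,0,0],[0,0,-0.04],-0.2],[[0,0,0],[0,0,-0.02],-0.2],[[0,0,0],[-0.02,0,0],-0.2],[[0,0,0],[0,0,0],-0.2],[[0,0,0],[0,0,0],-0.2]]'
python3 - <<'E'
from h import *
w=eyes.get_image("wrist");np.savez("w6.npz",**w);cv2.imwrite("pics/w6.png",w["color"][:,:,::-1])
w=eyes.get_image("side");np.savez("s6.npz",**w);cv2.imwrite("pics/s6.png",cv2.resize(w["color"][100:400,180:480,::-1],None,fx=2,fy=2))
E
```

```text
time: 21.9
position: [0.5724, -0.0015, 0.2052]
tool_rot: [-2.343, -2.091, 0.003]
ft_force: [-0.1, 0.1, 0.2]
grip_width: 0.596
```

View pics/w6.png

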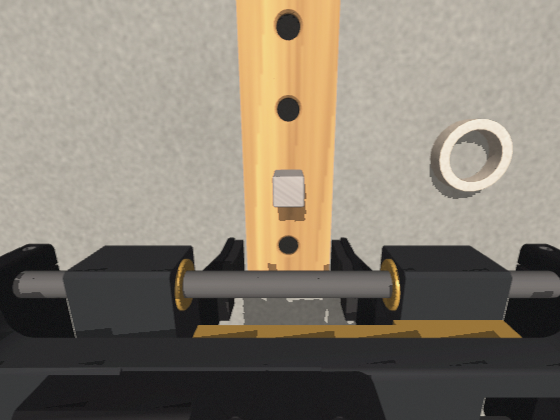

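View pics/s6.png

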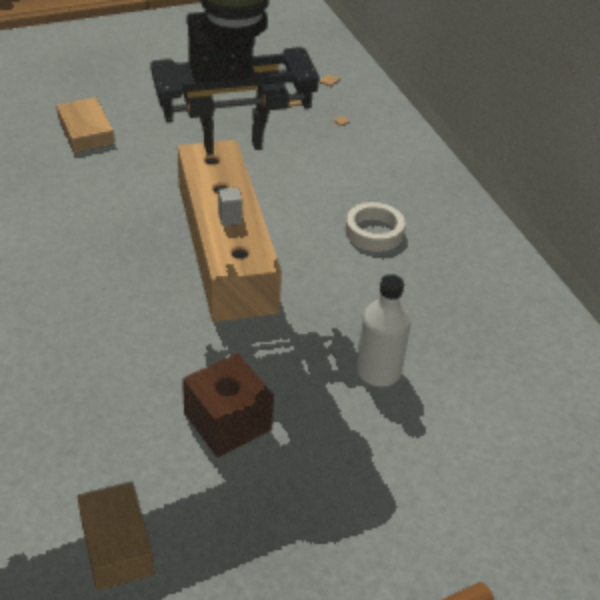

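The dog's head at (289,190) in the wrist view sits on the beam in hole 1, looking square, and the other things have not moved. I'll check its height and yaw.

Run:
```python
from h import *
w=np.load("w6.npz");P=pts(w)
m=np.zeros(P.shape[:2],np.uint8);s=(slice(165,225),slice(260,320))
m[s]=(abs(P[...,2]-.118)<.005)[s]
nn,lab,st,ce=cv2.connectedComponentsWithStats(m);k=1+st[1:,4].argmax()
ys,xs=np.nonzero(lab==k);z=np.median(P[lab==k][:,2]);q=plane(w,xs,ys,.118)
b=(abs(P[...,2]-.075)<.004);b[240:]=0
print("head top z",z,"beam top z",np.median(P[b][:,2]),q.mean(0),cv2.minAreaRect((q[:,:2]*1e3).astype(np.float32)))
L=[];Rr=[]
for v in range(5,180,5):
    u=np.nonzero(b[v])[0];u=u[(u>200)&(u<360)]
    if len(u)>40:L.append(plane(w,u[0],v,.075)[0]);Rr.append(plane(w,u[-1],v,.075)[0])
for E in map(np.array,(L,Rr)):print("beam edge yaw",np.degrees(-np.arctan(np.polyfit(E[:,1],E[:,0],1)[0])))
```

```text
head top z 0.11849431220372209 beam top z 0.07554678480441387 [0.57582284 0.01884314 0.118     ] ((575.8394165039062, 18.828149795532227), (27.655410766601562, 27.427921295166016), 83.50717163085938)
beam edge yaw -6.37296861228633
beam edge yaw -6.42106461724981
```

Head top is 42.95 mm above the beam top (43 expected), so the dog is fully home. Its yaw is −6.5° against the beam's −6.4°.

Run:
```python
from bench import order
print(order.close_job())
```

```text
the job is handed in; nothing more can be done
None
```

The bench dog is fully home in the clear hole, the second one counting from the caddy end of the beam. I've let go of it and handed the job in at about 22 s.

- **Feeling for the hole:** I tried the hole nearest the caddy first. It met a springy stop 34 mm down, so I eased off at about 10 N and drew the dog out. In the second hole the dog slid past every possible stub depth with only 3 to 5 N of drag. It then stopped dead at the expected depth, and I pressed it down to about 14 N on the wrist sensor.
- **Seating:** the head top measures 42.9 mm above the beam top, against 43 mm expected.
- **Squareness:** the dog's flats are at −6.5° and the beam at −6.4°.
- **Hands off:** the gripper is open and clear, 20 cm above the bench, with the force reading back at zero.
- **Other things:** the tape, glue, offcut, carton and caddy look unmoved in the last picture; I did not measure their positions.

None of the final checks failed. Early on, the two fixed cameras put the holes 7 to 10 mm apart along the beam. The wrist camera's close view settled it, agreeing with their average to about 1 mm.

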